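# Dial three guest soaps into the soap dish

### The arm

A 6-joint arm with a two-finger parallel gripper is mounted at the origin on the work surface. World frame = base frame: x ahead of the robot, y to its left, z up, the work surface at z = 0. Lengths are in m, angles in degrees, forces in N, time in s.
With the tool pointing down it reaches from about 0.375 to 0.9 m from the base axis. Payload 3.1 kg.
Tool frame: the origin (TCP) lies between the finger pads; the fingertips stand 11 mm ahead of it and the grasp point (between the pads) lies 8 mm behind it; z points along the fingers, y is the line along which they close (so a half turn about z gives the same grasp; the last joint's range is limited). The gripper opens to 87 mm and grips with 3 to 60 N. Pads are 19 mm wide; open, the fingers measure 117 mm over their backs; the gripper's body (75 mm by 190 mm) begins 51 mm behind the grasp point.
Start: joints at [58.929, 30.224, 82.088, -0, 67.689, -10.227], TCP at [0.222, 0.584, 0.234] pointing down, gripper open.
Joint ranges: [-176.69, 176.69], [-43.24, 126.21], [12.49, 139.97], [-82, 262], [0, 151.66], [-163.58, 163.58]. Speed limits (degrees/s): [159.86, 159.86, 180, 180, 180, 180].

### API

Orientations are given as a 3x3 rotation matrix whose columns are the frame's x, y, z axes.
In Python, from rig import bot gives the robot as it stands.
- The arm moves only by the tool apply_moves, never from a script. Its argument "steps" is a list that holds one entry, the list of rows, each a list of 7 numbers: the shift along the tool's x, y, z in cm, then the turn, a rotation vector about the tool's x, y, z in degrees, then the gripper command: -1 is shut, 1 is fully open, values between are in proportion. In form: [[[dx, dy, dz, rx, ry, rz, jaw], ...]]. A call has 1 to 20 rows; each row is the pose to reach, as a shift and turn from the pose commanded when the call began, along the tool's axes at that moment; what a row does not reach only later rows make up. A row lasts 1/8 s, in which the tool goes at most 62.5 mm and 10.7 degrees, less where a joint would pass 70% of its speed; a pose out of reach is approached as far as the arm can. A call with a gripper value outside its range is refused whole. The fingers move at their own pace and stop on an object; the grip force is fixed at half the most. Time passes only in rows, so rows that repeat a pose let the fingers close. It gives the time, the measured TCP pose, the force, the opening and the grip force at its end, in the units of the state.
- bot.read_state(): the state, without advancing time (a new reading comes with each control period).
- bot.capture(name): name is "side" or "top"; returns the picture (480x640x3 uint8, blue, green, red); there is no depth.
- bot.camera_model(name): a dict with "intrinsics" (3x3 intrinsics, pixels), "R" (3x3) and "t" (3): a world point X has camera coordinates R X + t. Camera axes: x right, y down, z forward; pixel columns grow to the right and rows downward; lengths in m; the calibration is good to about 2 mm. A picture is of the moment at which its call begins. camera_model takes no time and is no camera call.
- bot.hand_in(): hands the job in; it is judged then, once.
The state is a dict: "time_s": time; "joint_positions": joint angles; "qvel": joint speeds; "tau": joint torques, N m; "position": TCP position; "tcp_rot": TCP orientation; "force": force on the tool from outside, world axes, zero at the start; "moment": the same for the moment, N m; "opening": opening from 0.0 (shut) to 1.0 (fully open); "grasp_force": force on a finger pad.
Only numpy, scipy, OpenCV 4.12 (cv2) and the standard library are available. Lean on these libraries where they do the work, as an engineer would, in place of code of your own. Each camera call takes 0.05 s, during which the arm holds its last target. There are 200 camera calls.

### The job

Put the white soap dish under the lip of the guest-soap dispenser's chute, then turn the big smooth dial clockwise, by pressing lightly on its face with the fingers and dragging it round, until its pointer points at the raised index bar, so that the gate opens and all three soaps drop straight into the dish. No soap may land on the dresser, the dish stays standing flat on the dresser with the soaps in it, the dial is left at the index bar, and everything else stays where it is.

Things in the scene. Friction and masses are not known exactly. Their poses are not given: they have to be found in the camera images.
- dispenser: Guest-soap dispenser, fixed. Origin on the dresser top, z up. White box 130 x 130 x 98 mm centred at y +90 mm carries the dial. Beside it a chute, 36 mm wide inside, falls at 25 degrees towards -y to its lip at x 0, y -100, z 62 mm. A frame at y -92 mm (58 mm wide, top z 183 mm) guides the gate that the dial lifts. The foot under the chute begins at y -35 mm: a low dish fits under the lip from -y.
- dial_press: The dial's disc: turns with the dial and is sprung, giving way downwards by up to 4 mm; about 3 N start to press it down, about 10 N put it on its stop. Origin: centre of its top face, z up, x along the pointer.
- dial (a joint): Dial angle in rad, growing clockwise seen from above: 0 pointer at the small dot, gate shut; 2.6 pointer exactly at the index bar; stop at 3.6. The gate clears the soaps only late in the turn. A smooth black disc, diameter 104 mm, 15 mm thick, too wide to grip: a finger pressed on its face 30 mm from the centre drags it by friction and may slip. Friction 0.05 N m holds it where left.
- dial_top (a point): Centre of the dial's flat top face (118 mm above the dresser when not pressed).
- pointer_tip (a point): Outer end of the painted white pointer line on the dial's top face, 49 mm from its centre; turns with the dial.
- index_bar (a point): Index bar: a small raised black bar (10 x 5 mm) on the dispenser's box outside the dial's rim, on the dispenser's +x side, 59.5 mm from the dial's axis, its top 9 mm under the dial's face.
- spout_lip (a point): Middle of the chute's lower lip, at chute-floor level, 62 mm above the dresser. The soaps leave towards the dispenser's -y and land 0 to 50 mm beyond the lip.
- dish: White ceramic soap dish, open on top, outside 92 (x) x 130 (y) x 34 (z) mm, walls and floor 6 mm, 0.28 kg, loose. Origin: centre of its underside, z up. A thumb tab 12 mm thick (x), 34 mm high, reaches from the wall at y = -65 mm to y = -89 mm.
- table: The dresser: its grey stone-look top is at z = 0.
- soap0: Round white guest soap, diameter 30 mm, 16 mm thick, about 30 g, number 0 of 3 from the gate up the chute. Origin: centre of its underside.
- soap1: Round white guest soap, diameter 30 mm, 16 mm thick, about 30 g, number 1 of 3 from the gate up the chute. Origin: centre of its underside.
- soap2: Round white guest soap, diameter 30 mm, 16 mm thick, about 30 g, number 2 of 3 from the gate up the chute. Origin: centre of its underside.
- tray: Copper-tone tray, 260 x 170 x 18 mm, with bottle and tumbler on it. A bystander. Origin: centre of its underside.
- bottle: Angular smoked bottle, 55 mm square, 145 mm high, on the tray. A bystander. Origin: centre of its underside.
- tumbler: White tumbler, diameter 68 mm, 85 mm high, on the tray. A bystander. Origin: centre of its underside.
- mirror: Folding travel mirror in black plastic, 100 x 140 mm, 120 mm high. A bystander. Origin: centre of its underside.
- trinket_box: Wooden trinket box with lid, 94 x 124 x 60 mm. A bystander. Origin: centre of its underside.
- jar: Small cream jar, diameter 50 mm, 45 mm high. A bystander. Origin: centre of its underside.
- hairbrush: Hairbrush lying along y, 55 x 205 x 24 mm. A bystander. Origin: centre of its underside.
Not all that is in view belongs to the job. What is shaped like the dish but brown, green or turquoise is not meant.

How it is judged (in metres and radians):
At the end, for the whole second after the job is handed in: The dial's pointer is within 0.1 rad of the index bar (dial between 2.5 and 2.7 rad), all three soaps lie at rest inside the dish, and the dish stands at rest and level (within 0.1 rad) on the dresser top (value of joint dial between 2.5 and 2.7 rad and angle between dish's own z axis and vertical below 0.1 rad and linear speed of dish below 0.02 m/s and height (world z) of dish below 0.006 m and x of soap0 in the frame of dish between -0.044 and 0.044 m and y of soap0 in the frame of dish between -0.063 and 0.063 m and z of soap0 in the frame of dish between 0 and 0.06 m and linear speed of each of soap0, soap1, soap2 below 0.03 m/s and x of soap1 in the frame of dish between -0.044 and 0.044 m and y of soap1 in the frame of dish between -0.063 and 0.063 m and z of soap1 in the frame of dish between 0 and 0.06 m and x of soap2 in the frame of dish between -0.044 and 0.044 m and y of soap2 in the frame of dish between -0.063 and 0.063 m and z of soap2 in the frame of dish between 0 and 0.06 m); the robot touches nothing.
It fails at once if a soap touches the dresser top (contact force between any of soap0, soap1, soap2 and table above 0.02 N).
It fails at once if the dial is pressed with more than 30 N (contact force between dial_press and anything else above 30 N).
It fails at once if a bystander is moved more than 20 mm (distance of any of tray, bottle, tumbler, mirror, trinket_box, jar, hairbrush from where it was at the start of the episode above 0.02 m).
It also fails if it takes over 64 s, if anything falls off the work surface, if the arm or the gripper's body presses on something with over 40 N, if the wrist force passes 120 N, or if a joint passes its speed limit or range.

## Working session

There is one attempt and no reset: what is moved stays moved. The work goes in short steps, Python scripts to look and compute and a tool call to move; the robot and the scene stay as the last step left them, time stands still between calls to the robot, and variables do not carry over. Pictures are saved under pics/ and viewed, at most 10 in all, crops included, and the job is handed in when it is done.

Besides the shell and the picture viewer there is one more tool, called in YAML: its name, and indented under it one key for each argument. apply_moves: Moves the arm, as the interface text tells. Its arguments: {"type":"object","properties":{"steps":{"type":"array","items":{"type":"array","items":{"type":"array","items":{"type":"number"}}}}},"required":["steps"]}

```bash
mkdir -p pics; ls; python3 - <<'E'
from rig import bot
import cv2
for n in("top","side"):
    cv2.imwrite(f"pics/{n}0.png",bot.capture(n)); m=bot.camera_model(n); print(n,m)
s=bot.read_state();print(s['position'],s['tcp_rot'],s['time_s'],s['opening'])
E
```

```text
pics
top {'intrinsics': array([[618.09627147,   0.        , 321.89365546],
       [  0.        , 618.09627147, 239.23911226],
       [  0.        ,   0.        ,   1.        ]]), 'R': array([[ 0.01778271, -0.99981554,  0.00725621],
       [-0.98469253, -0.01877137, -0.17328663],
       [ 0.17339087, -0.00406363, -0.9848447 ]]), 't': array([-0.02649472,  0.51966024,  1.74338669])}
side {'intrinsics': array([[618.43241564,   0.        , 322.98448712],
       [  0.        , 618.43241564, 231.21411575],
       [  0.        ,   0.        ,   1.        ]]), 'R': array([[-0.9801118 , -0.19777051,  0.01636101],
       [-0.12798614,  0.56695528, -0.81374521],
       [ 0.15165885, -0.79965526, -0.58099144]]), 't': array([0.49509678, 0.13322891, 1.6182635 ])}
[0.22204589 0.5835663  0.23268913] [[-9.34541450e-01  3.55852924e-01 -9.87408018e-04]
 [ 3.55854126e-01  9.34540104e-01 -1.62338387e-03]
 [ 3.45086495e-04 -1.86849273e-03 -9.99998195e-01]] 0.1 1.0019211024779435
```

View pics/top0.png

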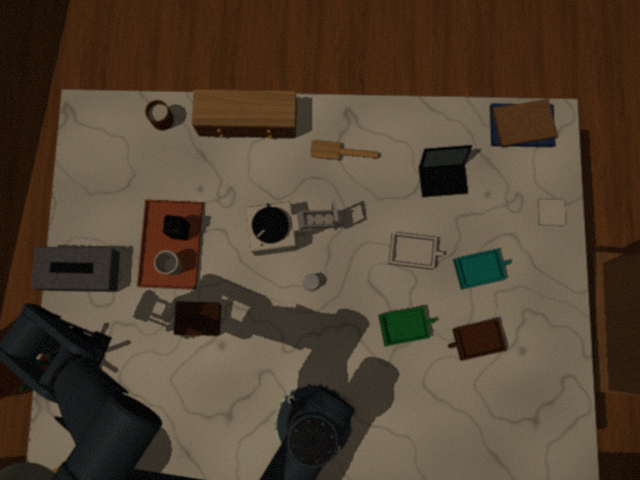

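View pics/side0.png

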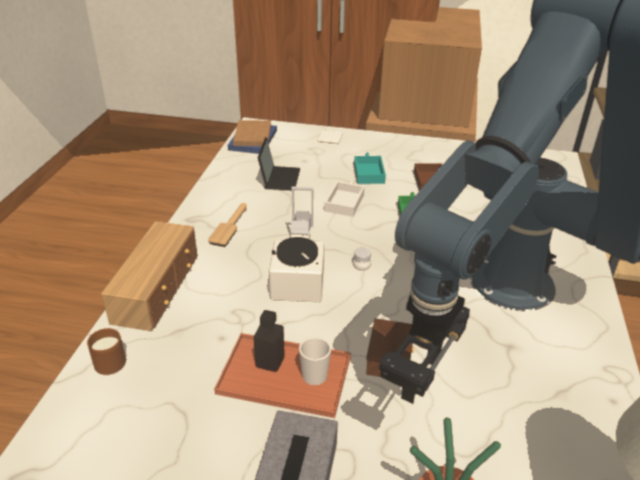

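Top view: the dial is at (270,224), with its chute running right to the frame at (357,213). There are four dish-shaped candidates: white (415,250), turquoise (482,268), green (405,326) and brown (480,339), plus a brown box at (198,318). Only the one at (415,250) is white, with its tab at (441,253), so that should be the dish. I'll confirm it in an enlarged crop and measure.

```bash
cat > h.py <<'E'
import numpy as np,cv2
from rig import bot
def ray(n,px,z):
    m=bot.camera_model(n);K,R,t=m['intrinsics'],np.array(m['R']),np.array(m['t'])
    d=R.T@np.linalg.solve(K,[px[0],px[1],1]);c=-R.T@t
    return c+d*(z-c[2])/d[2]
def proj(n,X):
    m=bot.camera_model(n);p=m['intrinsics']@(np.array(m['R'])@np.array(X)+m['t']);return p[:2]/p[2]
E
python3 - <<'E'
from h import *
im=cv2.imread('pics/top0.png')
c=im[185:285,235:455]; c=cv2.convertScaleAbs(c,alpha=1.8)
cv2.imwrite('pics/c1.png',cv2.resize(c,None,fx=3.6,fy=3.6,interpolation=cv2.INTER_CUBIC))
hsv=cv2.cvtColor(im,cv2.COLOR_BGR2HSV)
# dial: dark
m=(hsv[...,2]<40).astype(np.uint8); m[:, :245]=0;m[:,295:]=0;m[:200]=0;m[250:]=0
cs,_=cv2.findContours(m,0,2);k=max(cs,key=cv2.contourArea);e=cv2.minAreaRect(k);print(cv2.minEnclosingCircle(k),e)
print('dial',ray('top',cv2.minEnclosingCircle(k)[0],.118))
# white of the dish
w=((hsv[...,1]<45)&(hsv[...,2]>150)).astype(np.uint8)
roi=im[225:275,380:450]; print(im[250,391],im[250,383],im[236,415],im[228,415],im[250,415])
E
```

```text
((270.2420959472656, 223.69456481933594), 18.828628540039062) ((270.3988952636719, 224.438232421875), (35.50992965698242, 36.251930236816406), 57.9946174621582)
dial [0.54850625 0.12801896 0.118     ]
[ 81  98 110] [ 92 110 122] [ 74  89 103] [ 89 109 122] [ 88 107 120]
```

View pics/c1.png

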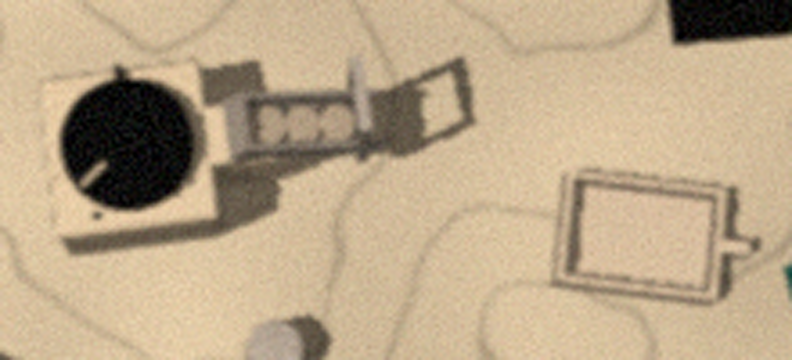

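The crop shows the white open dish with corners near (567,170), (735,187), (720,300) and (555,285) and its tab ending at (755,243). The dial is at (127,143), its pointer tip at (84,186), the small dot at (97,215) and the index bar at (120,72). So this is the white dish. Next I'll turn these into positions and check them against the given sizes.

```bash
python3 - <<'E'
from h import *
P=lambda c,z: ray('top',(c[0]/3.6+235-.36,c[1]/3.6+185-.36),z)
np.set_printoptions(precision=4,suppress=True)
d=[P(c,.034) for c in((567,170),(735,187),(720,300),(555,285))]
print('dish c',np.mean(d,0),'sides',[np.linalg.norm(d[i]-d[i-1]) for i in range(4)])
yax=(d[0]+d[3]-d[1]-d[2])[:2];print('dish y az-90',np.degrees(np.arctan2(yax[1],yax[0]))-90)
print('tab end',P((755,243),.034))
b=[P(c,.098) for c in((40,78),(197,60),(217,218),(64,236))]
print('box c',np.mean(b,0),'sides',[np.linalg.norm(b[i]-b[i-1]) for i in range(4)])
for u in((b[0]+b[3]-b[1]-b[2])[:2],): print('disp yaw',np.degrees(np.arctan2(u[1],u[0]))-90)
D=ray('top',(270.3,224.2),.118)
for n,c,z in(('tip',(84,186),.118),('dot',(97,215),.098),('bar',(120,72),.109)):
    q=P(c,z)-D;print(n,np.hypot(*q[:2]),np.degrees(np.arctan2(q[1],q[0])))
f=[P(c,.183) for c in((357,55),(366,157))];print('frame?',f)
print('dial',D); 
# two-view dial: side
im=cv2.imread('pics/side0.png');m=(im.max(2)<60).astype(np.uint8);m[:,:262]=0;m[:,330:]=0;m[:228]=0;m[275:]=0
cs,_=cv2.findContours(m,0,2);k=max(cs,key=cv2.contourArea);x,y,w,h=cv2.boundingRect(k);print('side dial px',cv2.fitEllipse(k),'pred',proj('side',D))
c=im[170:300,240:400];cv2.imwrite('pics/c2.png',cv2.resize(c,None,fx=4.5,fy=4.5,interpolation=cv2.INTER_CUBIC))
E
```

```text
dish c [ 0.4954 -0.2841  0.034 ] sides [np.float64(0.0948157396194883), np.float64(0.13677491190196905), np.float64(0.0935258103698648), np.float64(0.1330295807983202)]
dish y az-90 -4.48243186323937
tab end [ 0.4908 -0.3735  0.034 ]
box c [0.547  0.1284 0.098 ] sides [np.float64(0.12757021283245326), np.float64(0.12419940934364793), np.float64(0.12730957326164885), np.float64(0.11958169112832209)]
disp yaw 7.866603590680555
tip 0.04808758324110456 136.53874693704097
dot 0.05921339164531689 155.9088414296824
bar 0.05851741300324861 8.935365613791566
frame? [array([ 0.6042, -0.0466,  0.183 ]), array([ 0.5264, -0.0544,  0.183 ])]
dial [0.5471 0.1278 0.118 ]Traceback (most recent call last):
  File "<stdin>", line 18, in <module>
ValueError: max() iterable argument is empty
```

```bash
cat >> h.py <<'E'
def deltas(*w):  # each (x,y,z,azimuth of tool y) -> row from the current pose
    s=bot.read_state();R=np.array(s['tcp_rot']);p=np.array(s['position'])
    for q in w:
        a=np.radians(q[3]);c,n=np.cos(a),np.sin(a)
        G=np.array([[-n,c,0],[c,n,0],[0,0,-1.]])
        r=cv2.Rodrigues(R.T@G)[0].ravel()
        print(q,'->',np.round(R.T@(np.array(q[:3])-p)*100,2),np.round(np.degrees(r),1))
    print('t',s['time_s'],'p',p,'az',np.degrees(np.arctan2(R[1,1],R[0,1])),'j',np.round(s['joint_positions'],1),'F',np.round(s['force'],1),s['opening'],s['grasp_force'])
E
python3 - <<'E'
from h import *
deltas((.46,.1,.28,30),(.49,-.362,.15,-4),(.49,-.362,.019,-4))
im=cv2.imread('pics/side0.png')
c=im[170:300,240:400];cv2.imwrite('pics/c2.png',cv2.resize(c,None,fx=4.5,fy=4.5,interpolation=cv2.INTER_CUBIC))
D=np.array([.547,.128,.118]);print(proj('side',D))
E
```

```text
(0.46, 0.1, 0.28, 30) -> [-39.44 -36.73  -4.68] [-0.1  0.  39.2]
(0.49, -0.362, 0.15, -4) -> [-58.69 -78.82   8.4 ] [-0.1  0.1 73.2]
(0.49, -0.362, 0.019, -4) -> [-58.7  -78.79  21.5 ] [-0.1  0.1 73.2]
t 0.1 p [0.22204589 0.5835663  0.23268913] az 69.1542347678191 j [ 58.9  30.3  82.1   0.   67.7 -10.2] F [-0.  -0.5  0.1] 1.0019211024779435 0.0
[296.95558037 247.28560756]
```

View pics/c2.png

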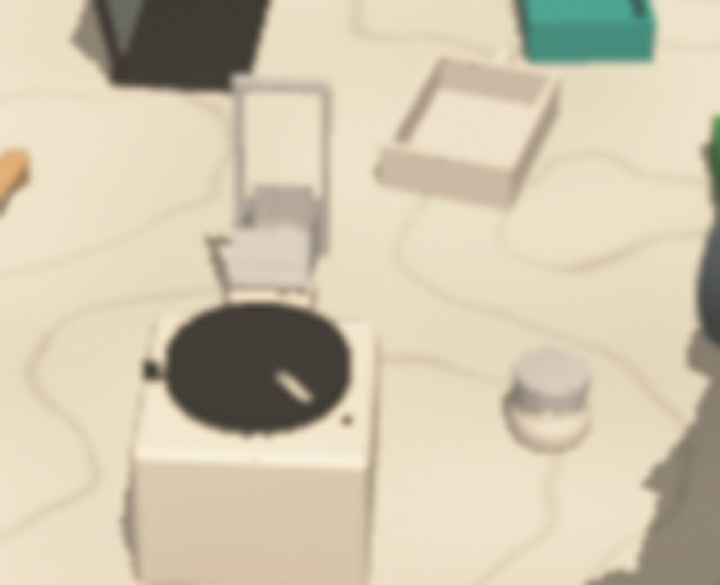

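The side crop agrees with the top view. It shows the dial face near (258,362) with its pointer to the lower right and the dot at (347,420). The dish, at (468,130), stands free of everything, with its tab at the far end. Moving.

apply_moves:
  steps:
    - [[-10,-9,-4.7,0,0,10,1],[-20,-18,-4.7,0,0,20,1],[-30,-28,-4.7,0,0,30,1],[-39.4,-36.7,-4.7,0,0,39,1],[-44,-47,-2,0,0,48,1],[-49,-58,1,0,0,57,1],[-54,-69,4,0,0,66,1],[-58.7,-78.8,8.4,0,0,73.2,1],[-58.7,-78.8,8.4,0,0,73.2,1],[-58.7,-78.8,8.4,0,0,73.2,1],[-58.7,-78.8,8.4,0,0,73.2,1],[-58.7,-78.8,8.4,0,0,73.2,1],[-58.7,-78.8,8.4,0,0,73.2,1],[-58.7,-78.8,8.4,0,0,73.2,1],[-58.7,-78.8,8.4,0,0,73.2,1]]

```text
time_s: 1.98
position: [0.478, -0.2996, 0.1608]
tcp_rot: [[0.071, 0.997, -0.0], [0.997, -0.071, 0.001], [0.001, -0.0, -1.0]]
force: [0.8, -0.1, -0.3]
opening: 1.0
grasp_force: 0.0
```

apply_moves:
  steps:
    - [[-6.3,1.2,1,0,0,0,1],[-6.3,1.2,1,0,0,0,1],[-6.3,1.2,1,0,0,0,1],[-6.3,1.2,1,0,0,0,1]]

```text
time_s: 2.48
position: [0.4852, -0.3594, 0.1515]
tcp_rot: [[0.069, 0.998, -0.001], [0.998, -0.069, 0.001], [0.001, -0.001, -1.0]]
force: [-0.5, 0.1, -0.2]
opening: 1.003
grasp_force: 0.0
```

```bash
python3 - <<'E'
from h import *
im=bot.capture('top');cv2.imwrite('pics/top1.png',im)
c=cv2.convertScaleAbs(im[190:310,370:490],alpha=1.8)
cv2.imwrite('pics/c3.png',cv2.resize(c,None,fx=5,fy=5,interpolation=cv2.INTER_CUBIC))
deltas((.49,-.362,.15,-4),(.49,-.362,.019,-4))
E
```

```text
(0.49, -0.362, 0.15, -4) -> [-0.22  0.47  0.17] [-0. -0.  0.]
(0.49, -0.362, 0.019, -4) -> [-0.23  0.48 13.27] [-0. -0.  0.]
t 2.525 p [ 0.48543556 -0.35951613  0.15170953] az -3.95357659074555 j [-47.1  34.4  89.4   0.   56.2 -43.2] F [-0.1  0.6  0.8] 0.9995809093733 0.0
```

View pics/c3.png

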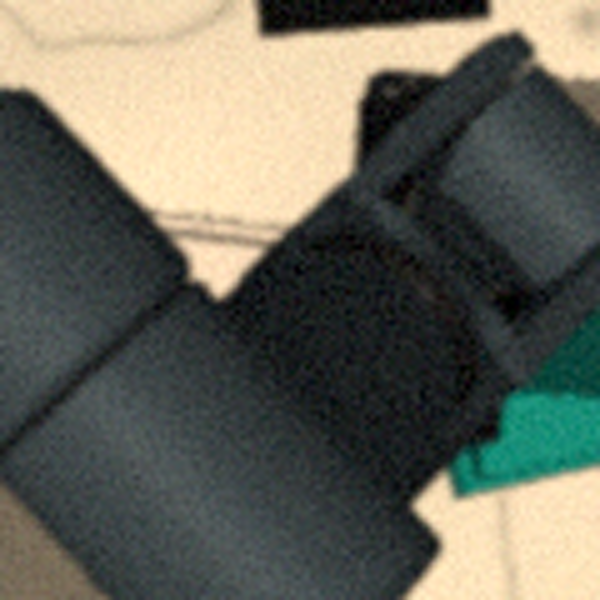

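The top crop shows only the arm covering the tab; turquoise rim at (460,490) is close by. I'll check the turquoise dish's clearance and look at the side view.

```bash
python3 - <<'E'
from h import *
hs=cv2.cvtColor(cv2.imread('pics/top0.png'),cv2.COLOR_BGR2HSV)
m=((hs[...,0]>78)&(hs[...,0]<98)&(hs[...,1]>120)&(hs[...,2]>40)).astype(np.uint8);m[:,:440]=0;m[:,525:]=0
cs,_=cv2.findContours(m,0,2);k=max(cs,key=cv2.contourArea)
print([ray('top',p,.034)[:2].round(3) for p in cv2.boxPoints(cv2.minAreaRect(k))])
im=bot.capture('side');c=im[120:270,300:460];cv2.imwrite('pics/c4.png',cv2.resize(c,None,fx=4,fy=4,interpolation=cv2.INTER_CUBIC))
print('tab px in crop',(proj('side',(.49,-.362,.034))-[300,120])*4,'tip',(proj('side',(.485,-.3595,.1405))-[300,120])*4)
E
```

```text
[array([ 0.473, -0.4  ]), array([ 0.51 , -0.553]), array([ 0.422, -0.57 ]), array([ 0.385, -0.418])]
tab px in crop [201.60157581 240.14360588] tip [213.35170982 122.88109962]
```

View pics/c4.png

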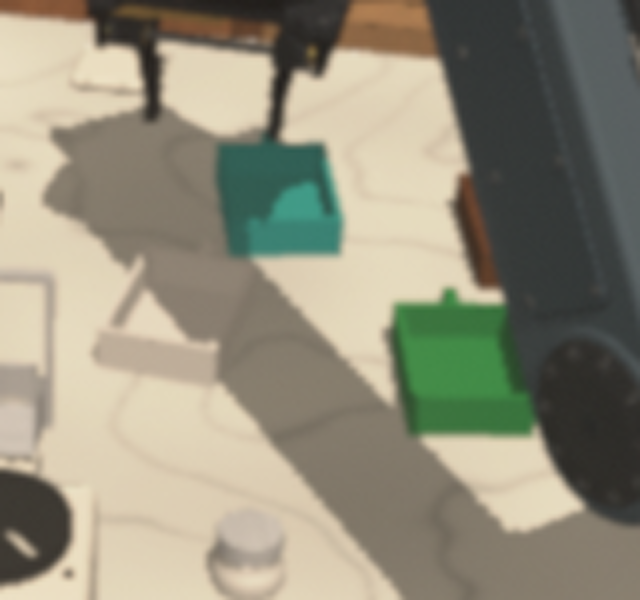

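The side crop shows the open fingers above and behind the white dish at (160,330), and the turquoise corner is 27 mm clear of the finger line. I'll descend and grip the tab.

apply_moves:
  steps:
    - [[-0.2,0.5,5,0,0,0,0.2],[-0.2,0.5,9,0,0,0,0.2],[-0.2,0.5,11,0,0,0,0.2],[-0.2,0.5,12.3,0,0,0,0.2],[-0.2,0.5,13.2,0,0,0,0.2],[-0.2,0.5,13.2,0,0,0,0.2],[-0.2,0.5,13.2,0,0,0,0.2]]

```text
time_s: 3.45
position: [0.4909, -0.3641, 0.0204]
tcp_rot: [[0.07, 0.998, 0.001], [0.998, -0.07, -0.001], [-0.001, 0.001, -1.0]]
force: [0.2, -0.2, 0.7]
opening: 0.597
grasp_force: 0.0
```

apply_moves:
  steps:
    - [[0,0,0,0,0,0,-0.4],[0,0,0,0,0,0,-1],[0,0,0,0,0,0,-1],[0,0,0,0,0,0,-1],[0,0,0,0,0,0,-1],[0,0,0,0,0,0,-1]]

```text
time_s: 4.2
position: [0.49, -0.3636, 0.0195]
tcp_rot: [[0.07, 0.998, -0.001], [0.998, -0.07, 0.0], [0.0, -0.001, -1.0]]
force: [-0.8, -0.5, 0.2]
opening: 0.133
grasp_force: 30.0
```

```bash
python3 - <<'E'
from h import *
# dish target centre & yaw in world, tab grip 78 mm behind
yaw=8.2;a=np.radians(yaw);c=np.array([.548,.128])
off=lambda y:c+np.array([-np.sin(a),np.cos(a)])*(y-.09)
g=off(-.130-.078);print(g)
deltas((.49,-.362,.021,-4),(*off(-.30),.021,yaw),(*g,.021,yaw))
E
```

```text
[ 0.59050342 -0.16695332]
(0.49, -0.362, 0.021, -4) -> [ 0.16 -0.02 -0.15] [-0. -0. -0.]
(np.float64(0.6036252841451496), np.float64(-0.25801273005403774), 0.021, 8.2) -> [11.33 10.59 -0.16] [ -0.   -0.  -12.2]
(np.float64(0.5905034222442425), np.float64(-0.16695331681052117), 0.021, 8.2) -> [20.32  8.64 -0.15] [ -0.   -0.  -12.2]
t 4.2 p [ 0.49004641 -0.36360573  0.01949741] az -4.014741253663011 j [-47.   46.1  92.   -0.   41.9 -43. ] F [-0.8 -0.5  0.2] 0.13255979868960488 29.99936715234071
```

apply_moves:
  steps:
    - [[1,0.5,-0.05,0,0,-1,-1],[3,1.3,-0.05,0,0,-2.5,-1],[5,2.2,-0.05,0,0,-4,-1],[7,3.1,-0.05,0,0,-5.5,-1],[9,4,-0.05,0,0,-7,-1],[11,4.9,-0.05,0,0,-8.5,-1],[12.8,5.7,-0.05,0,0,-10,-1],[14.5,6.5,-0.05,0,0,-11.2,-1],[16,7.1,-0.05,0,0,-12.2,-1],[17.2,7.6,-0.05,0,0,-12.2,-1],[18.4,8,-0.05,0,0,-12.2,-1],[19.4,8.4,-0.05,0,0,-12.2,-1],[20.2,8.6,-0.05,0,0,-12.2,-1],[20.2,8.6,-0.05,0,0,-12.2,-1],[20.2,8.6,-0.05,0,0,-12.2,-1],[20.2,8.6,0,0,0,-12.2,-1],[20.2,8.6,0,0,0,-12.2,-0.6],[20.2,8.6,0,0,0,-12.2,-0.6],[20.2,8.6,0,0,0,-12.2,-0.6],[20.2,8.6,0,0,0,-12.2,-0.6]]

```text
time_s: 6.7
position: [0.5905, -0.1684, 0.0196]
tcp_rot: [[-0.142, 0.99, 0.0], [0.99, 0.142, -0.0], [-0.0, 0.0, -1.0]]
force: [0.9, -0.6, 0.1]
opening: 0.196
grasp_force: 0.0
```

```bash
python3 - <<'E'
from h import *
deltas((.548,.128,.21,70))
E
```

```text
(0.548, 0.128, 0.21, 70) -> [ 2.994e+01 -1.000e-02 -1.904e+01] [  0.    0.  -61.9]
t 6.7 p [ 0.59054958 -0.16837915  0.01963738] az 8.149750969312855 j [-26.3  46.3  91.5  -0.   42.3 -34.5] F [ 0.9 -0.6  0.1] 0.19624060778932503 0.0
```

apply_moves:
  steps:
    - [[0,0,-4,0,0,0,-0.6],[0,0,-9,0,0,0,-0.6],[0,0,-15,0,0,0,-0.6],[0,0,-21,0,0,0,-0.6],[0,0,-26,0,0,0,-0.2],[6,-1,-26,0,0,-8,0],[12,-2,-26,0,0,-16,0],[18,-3,-26,0,0,-24,0],[24,-4,-26,0,0,-32,0],[30,-5.5,-26,0,0,-40,0],[36,-7,-26,0,0,-48,0],[42,-8,-26,0,0,-55,0],[48,-9,-26,0,0,-62,0],[52,-9.7,-26,0,0,-62,0],[52,-9.7,-26,0,0,-62,0],[52,-9.7,-26,0,0,-62,0],[52,-9.7,-26,0,0,-62,0]]

```text
time_s: 8.82
position: [0.4211, 0.3316, 0.2795]
tcp_rot: [[-0.94, 0.341, -0.0], [0.341, 0.94, -0.0], [-0.0, -0.0, -1.0]]
force: [0.1, 0.1, -0.2]
opening: 0.5
grasp_force: 0.0
```

```bash
python3 - <<'E'
from h import *
im=bot.capture('top');cv2.imwrite('pics/top2.png',im)
c=cv2.convertScaleAbs(im[180:280,240:420],alpha=1.8)
cv2.imwrite('pics/c5.png',cv2.resize(c,None,fx=4.4,fy=4.4,interpolation=cv2.INTER_CUBIC))
deltas((.548,.128,.17,70))
E
```

```text
(0.548, 0.128, 0.17, 70) -> [-18.87 -14.8   10.96] [-0.  0.  0.]
t 8.875 p [0.42119268 0.33155017 0.27951751] az 70.0407517379388 j [ 26.3  20.3  91.6  -0.   68.1 -43.8] F [0.3 0.2 0.3] 0.4983829376908685 0.0
```

View pics/c5.png

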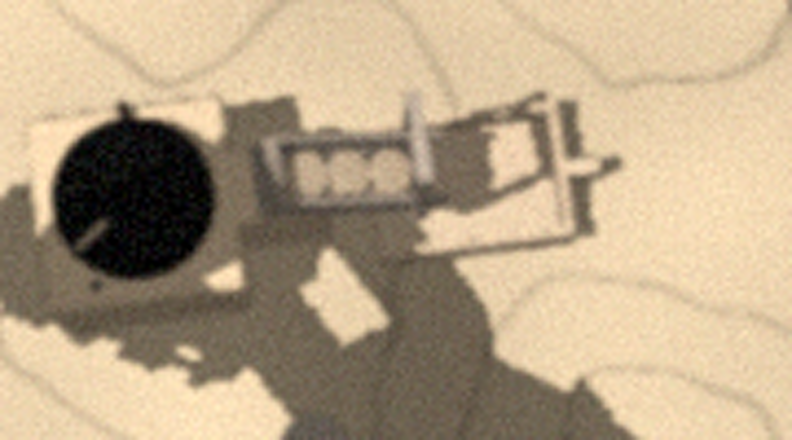

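The crop shows the dish under the chute lip. Its outer end corners are near (550,96) and (577,236), with the tab at (615,162); the pointer is unmoved at (85,245). I'll check the dish in the dispenser frame.

```bash
python3 - <<'E'
from h import *
yaw=8.2;a=np.radians(yaw);c=np.array([.548,.128])
def f(px,py,z):
    w=ray('top',(px/4.4+240-.39,py/4.4+180-.39),z)[:2]-c
    return (np.array([[np.cos(a),np.sin(a)],[-np.sin(a),np.cos(a)]])@w+[0,.09]).round(4)
for n,q in dict(c1=(550,95,.034),c2=(577,237,.034),tab=(618,162,.034),low=(385,258,.034),soap0=(390,172,.095),soap2=(313,172,.125),fr1=(412,95,.183),fr2=(430,180,.183),bar=(125,109,.109),dialc=(134,198,.114)).items(): print(n,f(*q))
E
```

```text
c1 [ 0.051  -0.1889]
c2 [-0.047  -0.1935]
tab [-0.     -0.2277]
low [-0.0453 -0.0652]
soap0 [-0.0006 -0.0732]
soap2 [-0.0008 -0.0236]
fr1 [ 0.0274 -0.0889]
fr2 [-0.0267 -0.0929]
bar [0.0583 0.0905]
dialc [-0.0012  0.0909]
```

The dish is well placed: in the dispenser frame it spans y −63 to −191 mm and is centred at x ≈ 0. Next I'll go above the dial with the fingers straddling its centre at about 30 mm, so that turning the tool drags the dial.

apply_moves:
  steps:
    - [[-5,-4,0,0,0,0,0],[-10,-8,1,0,0,0,0],[-15,-11.5,3,0,0,0,0],[-18.9,-14.8,6,0,0,0,0],[-18.9,-14.8,9,0,0,0,0],[-18.9,-14.8,11.5,0,0,0,0],[-18.9,-14.8,13,0,0,0,0],[-18.9,-14.8,14,0,0,0,0],[-18.9,-14.8,14.6,0,0,0,0],[-18.9,-14.8,14.6,0,0,0,0],[-18.9,-14.8,14.6,0,0,0,0],[-18.9,-14.8,14.6,0,0,0,0]]

```text
time_s: 10.38
position: [0.5486, 0.1295, 0.1341]
tcp_rot: [[-0.941, 0.339, 0.001], [0.339, 0.941, 0.0], [-0.001, 0.0, -1.0]]
force: [0.1, 0.0, -0.8]
opening: 0.498
grasp_force: 0.0
```

```bash
python3 - <<'E'
from h import *
deltas((.548,.128,.130,70),(.548,.128,.1265,70))
E
```

```text
(0.548, 0.128, 0.13, 70) -> [ 0.   -0.16  0.41] [0.  0.1 0.2]
(0.548, 0.128, 0.1265, 70) -> [ 0.   -0.16  0.76] [0.  0.1 0.2]
t 10.375 p [0.54855487 0.12952882 0.13411316] az 70.17335923008113 j [  1.9  33.3  96.2  -0.   50.4 -68.2] F [ 0.1  0.  -0.8] 0.497563100750929 0.0
```

apply_moves:
  steps:
    - [[0,-0.1,0.2,0,0,0,0],[0,-0.1,0.4,0,0,0,0],[0,-0.1,0.55,0,0,0,0],[0,-0.1,0.65,0,0,0,0],[0,-0.1,0.7,0,0,0,0],[0,-0.1,0.7,0,0,0,0],[0,-0.1,0.7,0,0,0,0]]

```text
time_s: 11.25
position: [0.5479, 0.1284, 0.1273]
tcp_rot: [[-0.941, 0.339, 0.0], [0.339, 0.941, -0.0], [-0.0, -0.0, -1.0]]
force: [-2.2, -0.0, 7.7]
opening: 0.498
grasp_force: 3.4
```

Pressed at about 7.7 N. I'll turn a first part and watch the force.

apply_moves:
  steps:
    - [[0,0,0,0,0,3,0],[0,0,0,0,0,7,0],[0,0,0,0,0,12,0],[0,0,0,0,0,17,0],[0,0,0,0,0,22,0],[0,0,0,0,0,27,0],[0,0,0,0,0,30,0],[0,0,0,0,0,30,0]]

```text
time_s: 12.25
position: [0.5464, 0.1281, 0.127]
tcp_rot: [[-0.645, 0.764, -0.003], [0.764, 0.645, -0.001], [0.001, -0.003, -1.0]]
force: [-3.8, -1.6, 7.6]
opening: 0.502
grasp_force: 3.7
```

```bash
python3 - <<'E'
from h import *
deltas((.548,.128,.127,40))
print(bot.read_state()['moment'])
im=bot.capture('side');cv2.imwrite('pics/s3.png',im)
c=im[190:310,230:370];cv2.imwrite('pics/c6.png',cv2.resize(c,None,fx=4.5,fy=4.5,interpolation=cv2.INTER_CUBIC))
E
```

```text
(0.548, 0.128, 0.127, 40) -> [-0.11  0.11  0.  ] [-0.2 -0.1  0.2]
t 12.25 p [0.5464345  0.12811946 0.1270205 ] az 40.160337208530535 j [  1.8  33.8  96.7  -0.   49.7 -38.3] F [-3.8 -1.6  7.6] 0.5023365653581267 3.716713411777164
[-0.26913092  0.6209732  -0.04932669]
```

View pics/c6.png

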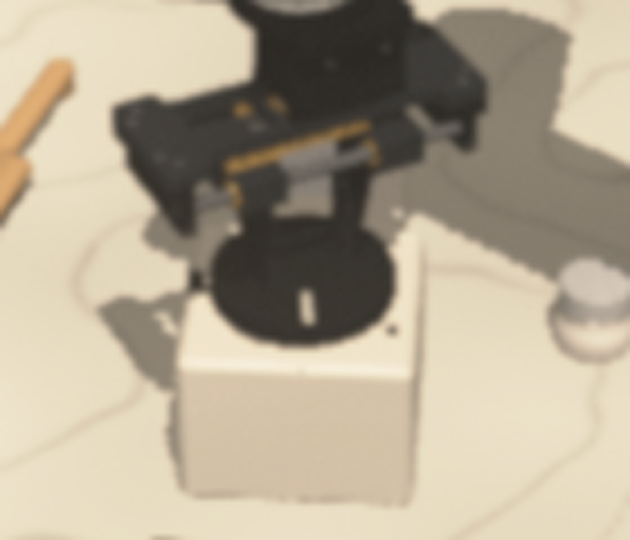

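The side crop shows both fingers on the disc with the pointer turned to (311,323), so it follows without obvious slip. Carrying on.

apply_moves:
  steps:
    - [[0,0,0,0,0,4,0],[0,0,0,0,0,9,0],[0,0,0,0,0,14,0],[0,0,0,0,0,19,0],[0,0,0,0,0,24,0],[0,0,0,0,0,29,0],[0,0,0,0,0,34,0],[0,0,0,0,0,39,0],[0,0,0,0,0,44,0],[0,0,0,0,0,49,0],[0,0,0,0,0,54,0],[0,0,0,0,0,59,0],[0,0,0,0,0,64,0],[0,0,0,0,0,69,0],[0,0,0,0,0,74,0],[0,0,0,0,0,79,0],[0,0,0,0,0,84,0],[0,0,0,0,0,88,0],[0,0,0,0,0,90,0],[0,0,0,0,0,90,0]]

```text
time_s: 14.8
position: [0.5468, 0.1291, 0.1271]
tcp_rot: [[0.765, 0.645, -0.002], [0.645, -0.765, 0.001], [-0.001, -0.002, -1.0]]
force: [-2.8, 1.6, 8.5]
opening: 0.5
grasp_force: 3.6
```

```bash
python3 - <<'E'
from h import *
deltas((.548,.128,.127,-50))
im=bot.capture('side');cv2.imwrite('pics/s4.png',im)
def tip(im):  # bright line inside the dial disc of the side view
    c=np.array([.548,.128]);best=[]
    g=cv2.cvtColor(im,cv2.COLOR_BGR2GRAY)
    for az in range(-180,180,2):
        q=[g[tuple(np.round(proj('side',(*(c+r*np.array([np.cos(np.radians(az)),np.sin(np.radians(az))])),.112))[::-1]).astype(int))] for r in (.034,.038,.042)]
        best.append((float(np.mean(q)),az))
    return sorted(best)[-6:]
for n in('side0','s3','s4'): print(n,tip(cv2.imread(f'pics/{n}.png')))
E
```

```text
(0.548, 0.128, 0.127, -50) -> [0.02 0.16 0.01] [-0.1  0.   0.1]
t 14.8 p [0.5468135  0.12907704 0.12712595] az -49.86498703954655 j [ 1.9 33.8 96.6  0.1 49.6 51.7] F [-2.8  1.6  8.5] 0.4999901528198991 3.6113630037289113
side0 [(139.0, 144), (139.0, 146), (150.33333333333334, 136), (150.33333333333334, 138), (179.66666666666666, 142), (180.0, 140)]
s3 [(114.33333333333333, 114), (134.33333333333334, 112), (159.33333333333334, 104), (159.33333333333334, 106), (170.0, 110), (180.0, 108)]
s4 [(126.33333333333333, 18), (126.33333333333333, 20), (142.0, 28), (156.33333333333334, 26), (157.0, 22), (157.0, 24)]
```

Tool and pointer have turned together (about 117 of 120°). About 9–12° is left, so I'll turn 9° more, then lift off and look.

apply_moves:
  steps:
    - [[0,0,0,0,0,4,0],[0,0,0,0,0,8,0],[0,0,0,0,0,9,0],[0,0,0,0,0,9,0],[0,0,-0.3,0,0,9,0],[0,0,-0.8,0,0,9,0],[0,0,-3,0,0,9,0],[0,0,-8,0,0,9,0],[0,0,-13,0,0,9,0]]

```text
time_s: 15.98
position: [0.5477, 0.1282, 0.2573]
tcp_rot: [[0.856, 0.517, -0.001], [0.517, -0.856, -0.0], [-0.001, -0.0, -1.0]]
force: [0.5, -0.8, 0.4]
opening: 0.496
grasp_force: 0.0
```

apply_moves:
  steps:
    - [[-4,0,0,0,0,-10,0],[-8,0,0,0,0,-20,0],[-14,3,0,0,0,-30,0],[-17,8,0,0,0,-40,0],[-18,-8,0,0,0,-50,0],[-18,-14,0,0,0,-60,0],[-18,-14,0,0,0,-60,0],[-18,-14,0,0,0,-60,0]]

```text
time_s: 16.98
position: [0.3187, 0.1564, 0.2564]
tcp_rot: [[-0.022, 1.0, -0.001], [1.0, 0.022, 0.0], [0.0, -0.001, -1.0]]
force: [0.3, -0.1, 0.4]
opening: 0.497
grasp_force: 0.0
```

```bash
python3 - <<'E'
from h import *
im=bot.capture('top');cv2.imwrite('pics/top5.png',im);cv2.imwrite('pics/s5.png',bot.capture('side'))
c=cv2.convertScaleAbs(im[180:280,240:420],alpha=1.8)
cv2.imwrite('pics/c7.png',cv2.resize(c,None,fx=4.4,fy=4.4,interpolation=cv2.INTER_CUBIC))
deltas((.548,.128,.16,0))
E
```

```text
(0.548, 0.128, 0.16, 0) -> [-3.37 22.77  9.64] [-0.  -0.   1.4]
t 17.075 p [0.31960514 0.15621409 0.25653752] az 1.3710279971981998 j [  7.9   6.8 115.8   0.   57.4   6.5] F [ 0.3  0.4 -0.3] 0.5011509126725692 0.0
```

View pics/c7.png

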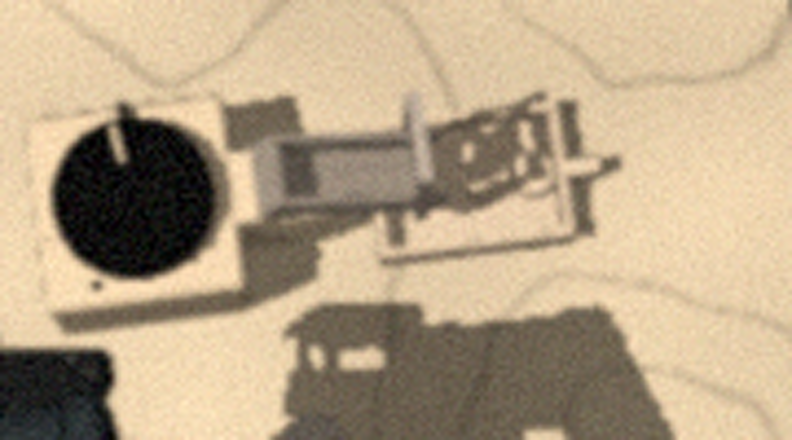

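The chute is now empty and the soaps lie in the dish around (490,150). The pointer runs from (123,160) to (113,125), slightly short of the bar at (125,109). I'll measure the angle.

```bash
python3 - <<'E'
from h import *
for n in ('top0','top2','top5'):
    g=cv2.cvtColor(cv2.imread(f'pics/{n}.png'),cv2.COLOR_BGR2GRAY).astype(float)
    b=g*0; cc=np.array([270.3,224.2])
    # dial centre from box symmetric: mean of dark rim (all three pictures)
    m=(g<45).astype(np.uint8);m[:,:248]=0;m[:,294:]=0;m[:200]=0;m[248:]=0
    k=max(cv2.findContours(m,0,2)[0],key=cv2.contourArea);h=cv2.convexHull(k)
    c2=cv2.fitEllipse(h)[0]
    yy,xx=np.mgrid[:480,:640];r=np.hypot(xx-cc[0],yy-cc[1])
    w=np.where(r<15.5,np.clip(g-35,0,None),0)
    p=(np.sum(w*xx)/w.sum(),np.sum(w*yy)/w.sum())
    for c in(cc,c2):
        q=ray('top',p,.118)-ray('top',c,.118);print(n,np.round(c,2),np.round(p,2),np.hypot(*q[:2]).round(4),'az',np.degrees(np.arctan2(q[1],q[0])).round(1))
    A,B=ray('top',(123/4.4+239.6,160/4.4+179.6),.118),ray('top',(113/4.4+239.6,125/4.4+179.6),.118)
print('line dir',np.degrees(np.arctan2(B[1]-A[1],B[0]-A[0])))
E
```

```text
top0 [270.3 224.2] [261.14 232.18] 0.0338 az 133.1
top0 [270.37 223.92] [261.14 232.18] 0.0345 az 133.8
top2 [270.3 224.2] [261.04 232.34] 0.0343 az 133.3
top2 [270.13 224.35] [261.04 232.34] 0.0337 az 133.3
top5 [270.3 224.2] [266.32 212.76] 0.0346 az 20.6
top5 [270.29 224.03] [266.32 212.76] 0.0341 az 20.8
line dir 17.439883643334916
```

The pointer is at about 19–20° against 8.2° for the bar, so about 11° remain. I'll go back down and turn the rest.

apply_moves:
  steps:
    - [[0,5,0,0,0,0,0],[-1,11,0,0,0,0,0],[-2,17,0,0,0,0,0],[-3.4,22.8,3,0,0,0,0],[-3.4,22.8,7,0,0,0,0],[-3.4,22.8,10,0,0,0,0],[-3.4,22.8,11.5,0,0,0,0],[-3.4,22.8,12.3,0,0,0,0],[-3.4,22.8,12.3,0,0,0,0],[-3.4,22.8,12.3,0,0,0,0],[-3.4,22.8,12.3,0,0,0,0]]

```text
time_s: 18.45
position: [0.5506, 0.1259, 0.1346]
tcp_rot: [[-0.02, 1.0, 0.002], [1.0, 0.02, 0.0], [-0.0, 0.002, -1.0]]
force: [-0.0, 0.6, 0.5]
opening: 0.499
grasp_force: 0.0
```

```bash
python3 - <<'E'
from h import *
deltas((.548,.128,.127,0))
E
```

```text
(0.548, 0.128, 0.127, 0) -> [ 0.22 -0.26  0.76] [ 0.1 -0.   1.2]
t 18.45 p [0.55063678 0.12585475 0.1345843 ] az 1.1745176461646978 j [ 1.5 33.3 96.1 -0.  50.5  0.4] F [-0.   0.6  0.5] 0.49903136765521866 0.0
```

apply_moves:
  steps:
    - [[0.2,-0.2,0.3,0,0,0,0],[0.2,-0.2,0.5,0,0,0,0],[0.2,-0.2,0.65,0,0,0,0],[0.2,-0.2,0.75,0,0,0,0],[0.2,-0.2,0.77,0,0,0,0],[0.2,-0.2,0.77,0,0,0,0],[0.2,-0.2,0.77,0,0,3,0],[0.2,-0.2,0.77,0,0,6,0],[0.2,-0.2,0.77,0,0,9,0],[0.2,-0.2,0.77,0,0,12,0],[0.2,-0.2,0.77,0,0,12,0],[0.2,-0.2,0.77,0,0,12,0]]

```text
time_s: 19.95
position: [0.5469, 0.1277, 0.1265]
tcp_rot: [[0.188, 0.982, -0.002], [0.982, -0.188, -0.0], [-0.0, -0.002, -1.0]]
force: [-3.3, 0.3, 8.2]
opening: 0.503
grasp_force: 4.1
```

apply_moves:
  steps:
    - [[0,0,-0.3,0,0,0,0],[0,0,-0.8,0,0,0,0],[0,0,-3,0,0,0,0],[0,0,-8,0,0,0,0],[0,0,-13,0,0,0,0],[0,-6,-13,0,0,0,0],[0,-12,-13,0,0,0,0],[0,-18,-13,0,0,0,0],[0,-21,-13,0,0,0,0],[0,-21,-13,0,0,0,0]]

```text
time_s: 21.2
position: [0.3395, 0.1674, 0.2558]
tcp_rot: [[0.186, 0.982, -0.001], [0.982, -0.186, -0.0], [-0.0, -0.001, -1.0]]
force: [0.6, 0.5, 0.1]
opening: 0.497
grasp_force: 0.0
```

```bash
python3 - <<'E'
from h import *
im=bot.capture('top');cv2.imwrite('pics/top6.png',im)
g=np.mean([cv2.cvtColor(x,cv2.COLOR_BGR2GRAY).astype(float) for x in [im]+[bot.capture('top') for _ in range(5)]],0)
cc=np.array([270.3,224.0]);yy,xx=np.mgrid[:480,:640];r=np.hypot(xx-cc[0],yy-cc[1])
w=np.where(r<15.5,np.clip(g-35,0,None),0);p=(np.sum(w*xx)/w.sum(),np.sum(w*yy)/w.sum())
q=ray('top',p,.118)-ray('top',cc,.118);print(p,np.hypot(*q[:2]),'az',np.degrees(np.arctan2(q[1],q[0])))
c=cv2.convertScaleAbs(g[195:255,240:380],alpha=1.8)
cv2.imwrite('pics/c8.png',cv2.resize(c,None,fx=5.7,fy=5.7,interpolation=cv2.INTER_CUBIC))
deltas()
E
```

```text
(np.float64(268.7367647058823), np.float64(211.7801470588235)) 0.035162710743643015 az 8.980400953095895
t 21.5 p [0.34327147 0.16703737 0.25584037] az -10.89186058113447 j [  9.    9.1 112.9  -0.   57.9  19.9] F [-0.6  0.1 -0.5] 0.500311745823591 0.0
```

View pics/c8.png

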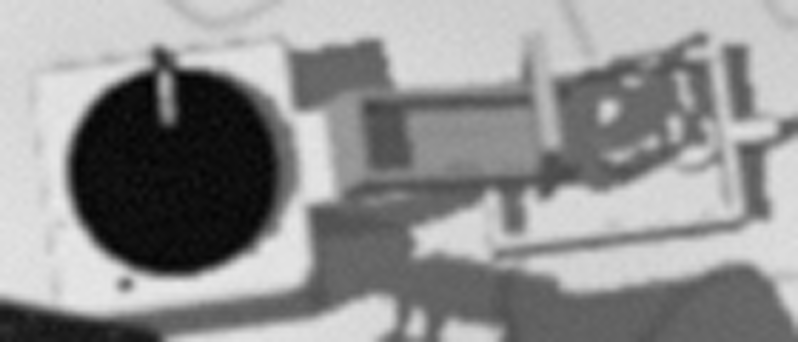

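The final crop shows the pointer, (170,120) to (164,70), running straight into the index bar at (160,57). It measures 9.0° against the bar's 8–9°. The chute is empty, the dish hasn't moved and the robot is clear, so I'm handing in.

```bash
python3 -c "
from rig import bot
print(bot.hand_in())"
```

```text
the job is handed in; nothing more can be done
None
```

The job is handed in, with no verdict returned: the white dish is under the lip, the dial measures within about 1° of the index bar, the chute is empty and the soaps look to be in the dish, though shadow kept me from counting all three.

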